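# Switch the ball sorter to its other chute and release the queue

### The job

Touching the sorter only with the fingers, press down the raised yellow paddle so that the seesaw gate rocks over its pivot and rests tipped to the other side, and only then push the red stop by its tab, fully to the sorter's left, so that all three orange balls run down the newly chosen chute into that tray. Do not touch or carry the balls, do not press hard, and leave the other things on the bench alone.

Things in the scene. Friction and masses are not known exactly. Their poses are not given: they have to be found in the camera images.
- sorter: ball-sorting trainer, fixed; origin at table level under the gate's pivot (pivot 75 mm up); x points from the pivot back along the white feed channel, away from the robot, y to the left chute. Channel 28 mm wide inside, walls up to 133 mm above the table at the stop, 163 mm at the far end 205 mm behind the pivot. From under each gate end (y = +-113 mm) a white chute runs down to a grey tray.
- gate (a joint): seesaw gate, green trough 220 x 52 mm, rocks about the sorter's x axis; rad, 0 level, +0.25 right (-y) end fully down, -0.25 left (+y) end fully down. A brass weight on top (up to 141 mm above the table) makes it fall to the side it leans to and stay there; it starts resting fully on either side. About 1 N on the raised paddle tips it. Balls fed onto it run to its low end, chute and tray.
- paddle_left (a point): middle of the top face of the gate's left yellow press paddle, 42 (x) x 44 (y) x 6 mm, 78 mm in front of (towards the robot) and 85 mm left of the pivot. Its top is 110 mm above the table when raised, 67 mm when down; only the base plate (12 mm high) lies under it.
- paddle_right (a point): the same on the right end of the gate (85 mm to the right of the pivot)
- stop (a joint): red sliding stop that blocks the feed channel; m, 0 to 0.004 = blocking at the start, grows as it slides along the sorter's +y (to its left); range 0 to 0.05; the balls can pass from about 0.03. It stays where it is left; slides with about 1.5 N.
- stop_tab (a point): middle of the top edge of the stop's red upright tab, 195 mm above the table, 62 mm behind the pivot; the tab is 34 mm (x) x 10 mm (y) x 46 mm high, clear of everything above the channel: push on its right face (towards the sorter's +y)
- tray_left (a point): middle of the inner floor of the left tray, 6 mm above the table; tray 130 x 130 mm outside, walls 4 mm thick and 55 mm high, lower (20 mm) at the chute
- tray_right (a point): the same for the right tray
- ball0_center (a point): centre of an orange plastic ball, 24 mm across, about 13 g, number 1 in the queue behind the stop in the feed channel
- ball1_center (a point): centre of an orange plastic ball, 24 mm across, about 13 g, number 2 in the queue behind the stop in the feed channel
- ball2_center (a point): centre of an orange plastic ball, 24 mm across, about 13 g, number 3 in the queue behind the stop in the feed channel
- screwdriver: hand screwdriver lying on the table in front of the gate, towards the robot, bystander; origin at its underside
- jar: small clear jar with a blue cap, 52 mm across, 70 mm high, beside the feed channel on its right, bystander; origin at its underside
- heatsink: finned aluminium heat sink 50 x 60 x 33 mm, beside the feed channel on its left, bystander; origin at its underside
- meter: black hand-held meter 150 x 75 x 42 mm lying on the table in front of the left tray, bystander; origin at its underside
- parts_bin: blue open parts bin 100 x 140 x 50 mm in front of the right tray, bystander; origin at its underside
- knob_cap: black knob cap, 32 mm across, 14 mm high, on the table in front of the right chute, bystander; origin at its underside

How it is judged:
By the outcome, as a careful person would: the job done as asked, in the order asked, and still so for the second after the job is handed in, with the robot touching nothing.
It also fails if it takes over 53 s, if anything falls off the work surface, if the arm or the gripper's body presses on something with over 40 N, if the wrist force passes 120 N, or if a joint passes its speed limit or range.

### The arm

A 6-joint arm with a two-finger parallel gripper is mounted at the origin on the work surface. World frame = base frame: x ahead of the robot, y to its left, z up, the work surface at z = 0. Lengths are in m, angles in rad, forces in N, time in s.
With the tool pointing down it reaches from about 0.225 to 0.875 m from the base axis. Payload 3.4 kg.
Tool frame: the origin (TCP) lies on the centre line of the jaws, within the pads' length; the fingertips stand 19 mm ahead of it and the grasp point (between the pads) is the TCP; z points along the fingers, y is the direction in which the jaws open and shut (so a half turn about z gives the same grasp; the last joint's range is limited). The gripper opens to 85 mm and grips with 20 to 120 N. Pads are 22 mm wide; open, the fingers measure 114 mm over their backs; the gripper's body (76 mm by 85 mm) begins 54 mm behind the grasp point. The pads swing forward as they close: fully open they stand 13 mm farther back than shut.
Start: joints at [1.112, 0.276, 1.505, -0, 1.361, -0.121], TCP at [0.191, 0.543, 0.25] pointing down, gripper open.
Joint ranges: [-2.89, 2.89], [-0.75, 2.08], [0.22, 2.7], [-1.18, 4.32], [0.11, 2.71], [-2.7, 2.7]. Speed limits (rad/s): [2.57, 2.57, 3.14, 3.14, 3.14, 3.14].

### API

Orientations are given as a unit quaternion [w, x, y, z].
In Python, from rig import monitor, eyes, manip, models gives the robot as it stands.
- The arm moves only by the tool send_rows, never from a script. Its argument "deltas" is a list of rows, each an object with "dp": the shift along the world's x, y, z each as a share of 0.12 m, from -1 to 1, a list of three; "rotation": the turn, a rotation vector about the world's x, y, z each as a share of 0.5 rad, from -1 to 1, a list of three. In form: [{"dp": [dx, dy, dz], "rotation": [rx, ry, rz]}, ...]. A call has 1 to 12 rows; each row is the pose to reach, as a shift and turn from the pose commanded when the call began; what a row does not reach only later rows make up. A row lasts 1/12 s, in which the tool goes at most 41.7 mm and 7.16 degrees, less where a joint would pass 70% of its speed; a pose out of reach is approached as far as the arm can. A call with a number of a shift or a turn outside -1 to 1 is refused whole. A call with a gripper value outside its range is refused whole. "fingers" is the closure, from -1 (fully open) to 1 (shut), set as the call begins (left out, the last holds). The fingers move at their own pace and stop on an object; "grip_force" is the grip in N (left out, the last holds). Time passes only in rows, so rows that repeat a pose let the fingers close. It gives the time, the measured TCP pose, the force and the opening at its end, in the units of the state.
- monitor.get_state(): the state, without advancing time (a new reading comes with each control period).
- eyes.get_image(name): name is "side" or "top" or "wrist"; returns a dict with "color" (400x640x3 uint8, red, green, blue), "depth" (400x640 float32, m along the optical axis (not along the pixel's ray), 0 where there is no reading), "mtx" (3x3 intrinsics, pixels), "rvec" (rotation vector, rad) and "tvec" (3), from world to camera coordinates, as OpenCV has them. Camera axes: x right, y down, z forward; pixel columns grow to the right and rows downward; lengths in m; the calibration is good to about 2 mm. A picture is of the moment at which its call begins.
- manip.sign_off(): hands the job in, once; it reports no verdict.
Trained networks look in a picture, given as the dict that the camera call returned (one of the last four; its "shot" number tells which), for a name from the list of things; names that differ only in an ending like _2 or _b are one class to them, and where a whole thing is asked for, a point or a joint stands for the part that bears it (a point fixed in the world has none). Each returns a list of dicts, best first, with "score" (0 to 1); they miss things now and then, are a little off and sometimes report something else, mostly with a low value. They report only what shows in the picture. A call takes as long as a camera call.
- models.find_in(name, picture): "box" ([left, top, right, bottom] in pixels, round what is visible of it).
The state is a dict: "clock": time; "qpos": joint angles; "qd": joint speeds; "effort": joint torques, N m; "position": TCP position; "ee_rot": TCP orientation; "contact_force": force on the tool from outside, world axes, zero at the start; "moment": the same for the moment, N m; "width": finger opening in m.
Only numpy, scipy, OpenCV 4.12 (cv2) and the standard library are available. Lean on these libraries where they do the work, as an engineer would, in place of code of your own. Each camera call takes 0.05 s, during which the arm holds its last target.

## Working session

There is one attempt and no reset: what is moved stays moved. The work goes in short steps, Python scripts to look and compute and a tool call to move; the robot and the scene stay as the last step left them, time stands still between calls to the robot, and variables do not carry over. Pictures are saved under pics/ and viewed, and the job is handed in when it is done.

Besides the shell and the picture viewer there is one more tool, called after ">>>" by a JSON object that holds its "op" and its "data". send_rows: Moves the arm, as the interface text tells. Its arguments: {"type":"object","properties":{"deltas":{"type":"array","items":{"type":"object","properties":{"dp":{"type":"array","items":{"type":"number"}},"rotation":{"type":"array","items":{"type":"number"}}}}},"fingers":{"type":"number"},"grip_force":{"type":"number"}},"required":["deltas"]}

```bash
mkdir -p pics; cat > h.py <<'E'
from rig import monitor, eyes, manip, models
import numpy as np, cv2
def W(im,u,v,d=None):
    R=cv2.Rodrigues(np.array(im["rvec"],float))[0];t=np.array(im["tvec"],float).ravel();K=np.array(im["mtx"])
    if d is None: d=im["depth"][int(v),int(u)]
    p=np.linalg.inv(K)@np.array([u,v,1.])*d
    return R.T@(p-t)
def cloud(im):
    R=cv2.Rodrigues(np.array(im["rvec"],float))[0];t=np.array(im["tvec"],float).ravel();K=np.array(im["mtx"])
    v,u=np.mgrid[0:400,0:640];d=im["depth"]
    P=np.stack([(u-K[0,2])/K[0,0]*d,(v-K[1,2])/K[1,1]*d,d],-1)
    return (P-t)@R
def save(im,n): cv2.imwrite("pics/"+n,im["color"][...,::-1])
E
python3 - <<'E'
from h import *
s=monitor.get_state();print({k:np.round(v,3) for k,v in s.items()})
for n in ["top","side"]:
    im=eyes.get_image(n);save(im,n+"1.png");C=cloud(im)
    for t in ["paddle_left","paddle_right","stop_tab","gate","tray_left","tray_right","ball0_center","jar","heatsink"]:
        for r in models.find_in(t,im)[:2]:
            b=r["box"];u,v=(b[0]+b[2])/2,(b[1]+b[3])/2
            print(n,t,round(r["score"],2),np.round(b),np.round(C[int(v),int(u)],3))
    hsv=cv2.cvtColor(im["color"],cv2.COLOR_RGB2HSV);ok=im["depth"]>0
    for nm,lo,hi in [("yellow",(22,120,100),(34,255,255)),("red",(0,150,80),(6,255,255)),("green",(45,80,50),(85,255,255)),("orange",(8,150,120),(18,255,255))]:
        m=cv2.inRange(hsv,lo,hi)
        k,l,st,c=cv2.connectedComponentsWithStats(m)
        for i in range(1,k):
            if st[i,4]>30:
                P=C[(l==i)&ok]
                print(n,nm,st[i],np.round(np.median(P,0),3),np.round(P.min(0),3),np.round(P.max(0),3))
E
```

```text
{'clock': np.float64(0.0), 'qpos': array([ 1.112,  0.277,  1.506,  0.   ,  1.361, -0.121]), 'qd': array([-0.   , -0.002, -0.001,  0.   , -0.001,  0.001]), 'effort': array([-0.0000e+00, -4.1677e+01, -2.4581e+01, -0.0000e+00,  1.1000e-02,
       -0.0000e+00]), 'position': array([0.19 , 0.542, 0.249]), 'ee_rot': array([-0.   ,  0.168,  0.986, -0.001]), 'contact_force': array([-0.31 ,  0.823,  0.386]), 'moment': array([0.011, 0.001, 0.022]), 'width': np.float64(0.085)}
top paddle_left 0.76 [263. 169. 342. 227.] [0.564 0.053 0.137]
top paddle_right 0.82 [261. 173. 342. 225.] [0.561 0.056 0.139]
top stop_tab 0.61 [299. 155. 311. 167.] [0.661 0.042 0.196]
top gate 0.76 [259. 170. 339. 227.] [0.564 0.061 0.135]
top gate 0.71 [274. 237. 307. 253.] [0.432 0.094 0.027]
top tray_left 0.87 [191. 113. 412. 230.] [0.645 0.057 0.11 ]
top tray_right 0.89 [193. 115. 414. 229.] [0.645 0.051 0.112]
top tray_right 0.51 [260. 170. 337. 225.] [0.579 0.071 0.014]
top jar 0.65 [366. 143. 384. 161.] [ 0.708 -0.161  0.067]
top heatsink 0.81 [234. 134. 258. 154.] [0.749 0.232 0.022]
top yellow [262 200  16  15 
[... 2236 characters left out ...]
  0.061] [0.533 0.005 0.076]
side red [313 115  12  13  57] [0.81  0.385 0.055] [0.808 0.353 0.044] [0.815 0.415 0.066]
side red [337 159  14  24 202] [0.663 0.043 0.176] [0.649 0.032 0.134] [0.681 0.056 0.198]
side red [241 220  12  35 280] [0.429 0.088 0.025] [0.409 0.049 0.01 ] [0.454 0.143 0.029]
side green [ 283  162   60   83 1901] [0.6   0.038 0.086] [ 0.534 -0.061 -0.001] [0.715 0.293 0.141]
side green [478 270  12  13  85] [ 0.818 -0.287  0.047] [ 0.815 -0.3    0.033] [ 0.82  -0.273  0.06 ]
side green [489 281  12  14  95] [ 0.816 -0.32   0.047] [ 0.813 -0.334  0.034] [ 0.819 -0.306  0.059]
side orange [352 169  17  10  76] [0.71  0.033 0.145] [0.69  0.026 0.137] [0.732 0.041 0.154]
```

```bash
python3 - <<'E'
import cv2,numpy as np
a=cv2.imread("pics/top1.png");b=cv2.imread("pics/side1.png")
cv2.imwrite("pics/t1b.png",cv2.resize(a[90:290,160:440],None,fx=2.8,fy=2.8))
cv2.imwrite("pics/s1b.png",cv2.resize(b[100:370,180:540],None,fx=2.2,fy=2.2))
yl=np.array([.5415,.147]);yr=np.array([.5135,-.0155])
d=yl-yr;print(np.linalg.norm(d));yv=d/np.linalg.norm(d);xv=np.array([yv[1],-yv[0]])
o=(yl+yr)/2+.078*xv;print("x",xv,"y",yv,"o",o,"yaw",np.arctan2(xv[1],xv[0]))
p=np.array([.663,.0435])-o;print("tab in sorter",p@xv,p@yv)
E
```

```text
0.16489466334602826
x [ 0.98547762 -0.16980537] y [0.16980537 0.98547762] o [0.60436725 0.05250518] yaw -0.17063217180537457
tab in sorter 0.059310386767864896 0.0010817512003144056
```

View pics/t1b.png

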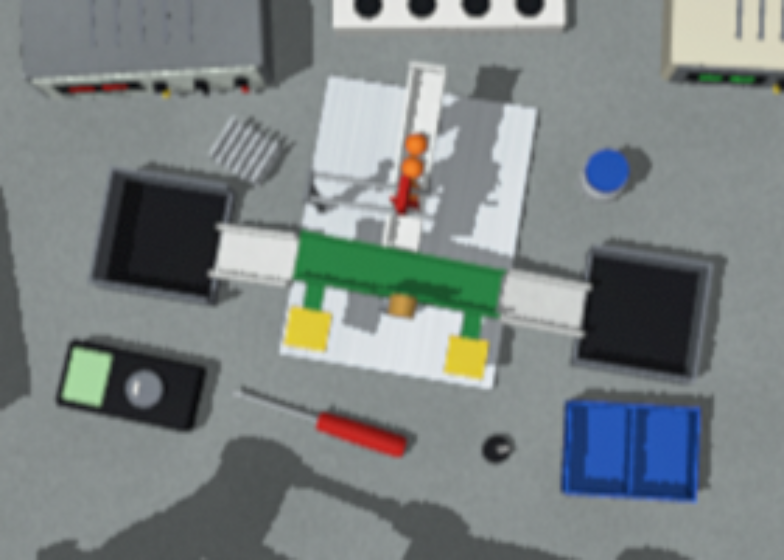

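View pics/s1b.png

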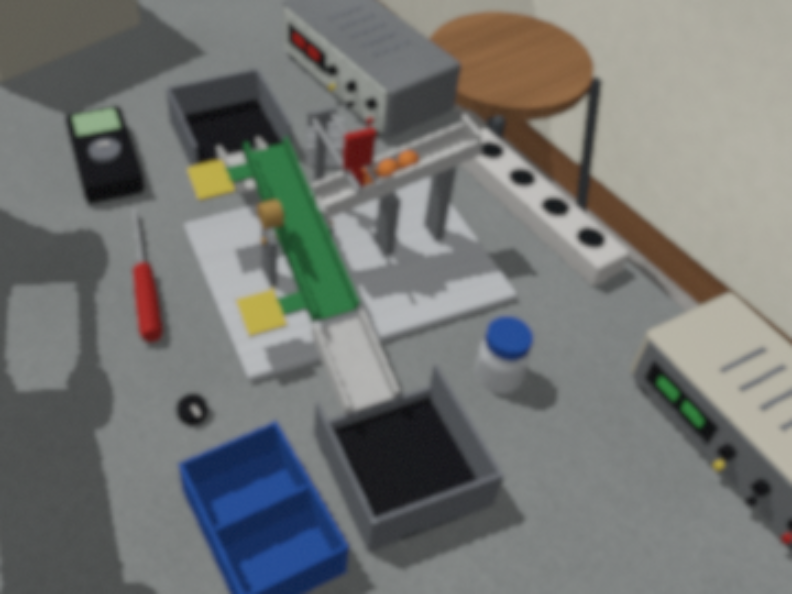

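The left paddle is the raised one at (0.5415, 0.147, 0.110). The right side is down, and the distances check out: 165 mm between paddles and the tab at sorter x of about 59 mm. I'll close the fingers, align to the sorter's yaw, and go above the left paddle.

>>> {"op": "send_rows", "data": {"deltas": [{"dp": [0.15, -0.16, 0], "rotation": [0, 0, 0.08]}, {"dp": [0.3, -0.33, 0], "rotation": [0, 0, 0.16]}, {"dp": [0.45, -0.5, 0], "rotation": [0, 0, 0.25]}, {"dp": [0.6, -0.66, 0], "rotation": [0, 0, 0.33]}, {"dp": [0.73, -0.82, 0], "rotation": [0, 0, 0.33]}, {"dp": [0.73, -0.82, 0], "rotation": [0, 0, 0.33]}], "fingers": 1, "grip_force": 20}}

```text
clock: 1.5
position: [0.2805, 0.4411, 0.2504]
ee_rot: [0.001, 0.088, 0.996, -0.001]
contact_force: [0.1, 1.0, -0.1]
width: 0.012
```

>>> {"op": "send_rows", "data": {"deltas": [{"dp": [0.18, -0.2, 0], "rotation": [0, 0, 0]}, {"dp": [0.36, -0.4, 0], "rotation": [0, 0, 0]}, {"dp": [0.54, -0.61, 0], "rotation": [0, 0, 0]}, {"dp": [0.73, -0.82, 0], "rotation": [0, 0, 0]}]}}

```text
clock: 1.83
position: [0.3661, 0.3452, 0.2505]
ee_rot: [-0.0, 0.086, 0.996, 0.0]
contact_force: [1.3, 0.4, 0.5]
width: 0.0002
```

>>> {"op": "send_rows", "data": {"deltas": [{"dp": [0.18, -0.2, 0], "rotation": [0, 0, 0]}, {"dp": [0.36, -0.4, 0], "rotation": [0, 0, 0]}, {"dp": [0.54, -0.61, 0], "rotation": [0, 0, 0]}, {"dp": [0.73, -0.82, 0], "rotation": [0, 0, 0]}]}}

```text
clock: 2.17
position: [0.454, 0.2466, 0.2505]
ee_rot: [0.0, 0.086, 0.996, 0.0]
contact_force: [0.6, 0.2, 0.4]
width: -0.0002
```

>>> {"op": "send_rows", "data": {"deltas": [{"dp": [0.18, -0.2, 0], "rotation": [0, 0, 0]}, {"dp": [0.36, -0.4, 0], "rotation": [0, 0, 0]}, {"dp": [0.54, -0.61, 0], "rotation": [0, 0, 0]}, {"dp": [0.73, -0.82, 0], "rotation": [0, 0, 0]}, {"dp": [0.73, -0.82, 0], "rotation": [0, 0, 0]}, {"dp": [0.73, -0.82, 0], "rotation": [0, 0, 0]}]}}

```text
clock: 2.67
position: [0.542, 0.1481, 0.2499]
ee_rot: [-0.0, 0.088, 0.996, 0.0]
contact_force: [0.2, 0.6, -0.3]
width: -0.0001
```

>>> {"op": "send_rows", "data": {"deltas": [{"dp": [0, 0, -0.2], "rotation": [0, 0, 0]}, {"dp": [0, 0, -0.4], "rotation": [0, 0, 0]}, {"dp": [0, 0, -0.6], "rotation": [0, 0, 0]}, {"dp": [0, 0, -0.8], "rotation": [0, 0, 0]}, {"dp": [0, 0, -0.9], "rotation": [0, 0, 0]}, {"dp": [0, 0, -0.9], "rotation": [0, 0, 0]}]}}

```text
clock: 3.17
position: [0.5377, 0.1501, 0.1394]
ee_rot: [-0.004, 0.086, 0.996, -0.0]
contact_force: [-0.5, -0.2, -0.1]
width: 0.0001
```

```bash
python3 - <<'E'
from h import *
im=eyes.get_image("side");b=im["color"][...,::-1]
cv2.imwrite("pics/s2.png",cv2.resize(b[100:300,200:440],None,fx=3,fy=3))
E
```

```text
(no output)
```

View pics/s2.png

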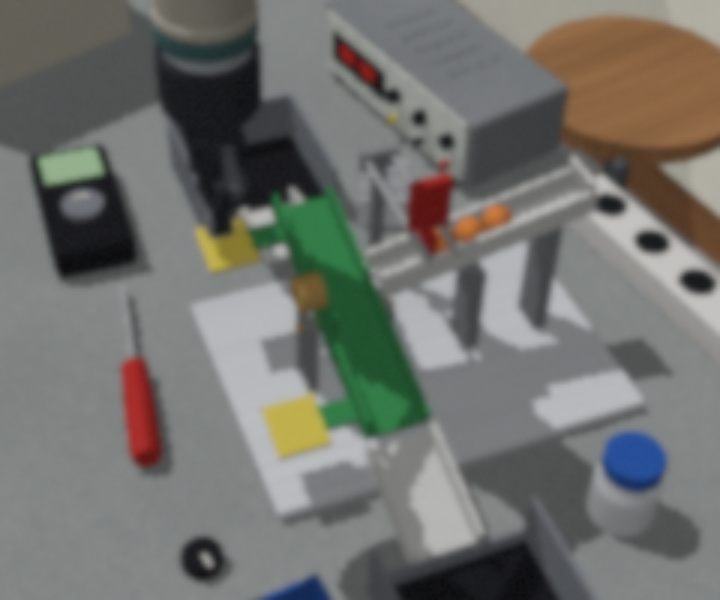

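The picture shows the closed fingertip just above the left paddle (pixel about 225, 235), with the gate still down on the right. Next I press slowly.

>>> {"op": "send_rows", "data": {"deltas": [{"dp": [0, 0, -0.05], "rotation": [0, 0, 0]}, {"dp": [0, 0, -0.1], "rotation": [0, 0, 0]}, {"dp": [0, 0, -0.14], "rotation": [0, 0, 0]}, {"dp": [0, 0, -0.18], "rotation": [0, 0, 0]}, {"dp": [0, 0, -0.22], "rotation": [0, 0, 0]}, {"dp": [0, 0, -0.26], "rotation": [0, 0, 0]}]}}

```text
clock: 3.72
position: [0.5411, 0.1489, 0.1109]
ee_rot: [0.0, 0.086, 0.996, 0.0]
contact_force: [0.6, 0.5, 0.6]
width: 0.0001
```

>>> {"op": "send_rows", "data": {"deltas": [{"dp": [0, 0, -0.04], "rotation": [0, 0, 0]}, {"dp": [0, 0, -0.08], "rotation": [0, 0, 0]}, {"dp": [0, 0, -0.12], "rotation": [0, 0, 0]}, {"dp": [0, 0, -0.15], "rotation": [0, 0, 0]}, {"dp": [0, 0, -0.15], "rotation": [0, 0, 0]}]}}

```text
clock: 4.13
position: [0.5404, 0.1488, 0.0921]
ee_rot: [-0.001, 0.086, 0.996, -0.0]
contact_force: [-0.5, -0.3, 0.0]
width: 0.0001
```

```bash
python3 - <<'E'
from h import *
print(monitor.get_state()["contact_force"])
im=eyes.get_image("side");b=im["color"][...,::-1]
cv2.imwrite("pics/s3.png",cv2.resize(b[100:300,200:440],None,fx=3,fy=3))
E
```

```text
[-0.46161775 -0.32829594  0.00076453]
```

View pics/s3.png

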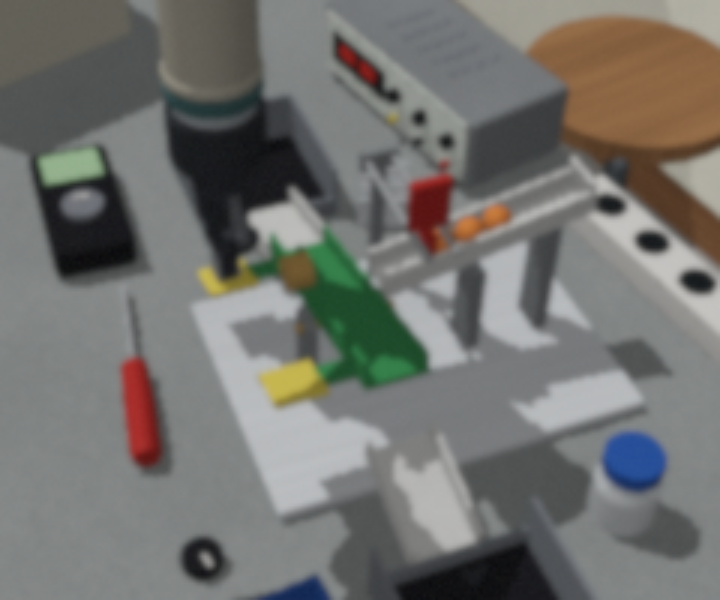

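The gate is tipped left: the right paddle is raised and the left is down, and there was almost no force. I'll retract and go to the right side of the tab.

>>> {"op": "send_rows", "data": {"deltas": [{"dp": [0, 0, 0.2], "rotation": [0, 0, 0]}, {"dp": [0, 0, 0.4], "rotation": [0, 0, 0]}, {"dp": [0, 0, 0.7], "rotation": [0, 0, 0]}, {"dp": [0, 0, 1.0], "rotation": [0, 0, 0]}]}}

```text
clock: 4.52
position: [0.5403, 0.1488, 0.2139]
ee_rot: [-0.001, 0.086, 0.996, -0.0]
contact_force: [-0.0, 0.5, 1.2]
width: 0.0001
```

>>> {"op": "send_rows", "data": {"deltas": [{"dp": [0, 0, 0.3], "rotation": [0, 0, 0]}, {"dp": [0, 0, 0.58], "rotation": [0, 0, 0]}, {"dp": [0, 0, 0.58], "rotation": [0, 0, 0]}, {"dp": [0, 0, 0.58], "rotation": [0, 0, 0]}]}}

```text
clock: 4.85
position: [0.5421, 0.1491, 0.2855]
ee_rot: [0.003, 0.086, 0.996, 0.001]
contact_force: [-0.1, -0.6, -1.1]
width: 0.0003
```

>>> {"op": "send_rows", "data": {"deltas": [{"dp": [0.12, -0.16, 0], "rotation": [0, 0, 0]}, {"dp": [0.24, -0.32, 0], "rotation": [0, 0, 0]}, {"dp": [0.36, -0.48, 0], "rotation": [0, 0, 0]}, {"dp": [0.47, -0.65, 0], "rotation": [0, 0, 0]}]}}

```text
clock: 5.18
position: [0.5971, 0.0704, 0.2807]
ee_rot: [-0.002, 0.086, 0.996, -0.0]
contact_force: [0.3, 0.6, 0.1]
width: 0.0001
```

>>> {"op": "send_rows", "data": {"deltas": [{"dp": [0.12, -0.16, 0], "rotation": [0, 0, 0]}, {"dp": [0.24, -0.32, 0], "rotation": [0, 0, 0]}, {"dp": [0.36, -0.48, 0], "rotation": [0, 0, 0]}, {"dp": [0.47, -0.65, 0], "rotation": [0, 0, 0]}, {"dp": [0.47, -0.65, 0], "rotation": [0, 0, 0]}, {"dp": [0.47, -0.65, 0], "rotation": [0, 0, 0]}]}}

```text
clock: 5.68
position: [0.6534, -0.0081, 0.2801]
ee_rot: [-0.002, 0.087, 0.996, 0.0]
contact_force: [0.2, 0.7, 0.1]
width: -0.0001
```

```bash
python3 - <<'E'
from h import *
for n in ("side","wrist"):
  im=eyes.get_image(n);b=im["color"][...,::-1]
  if n=="side": b=cv2.resize(b[100:300,200:440],None,fx=3,fy=3)
  cv2.imwrite("pics/%s4.png"%n,b)
  hsv=cv2.cvtColor(im["color"],cv2.COLOR_RGB2HSV);C=cloud(im)
  for nm,lo,hi in [("yellow",(22,120,100),(34,255,255)),("red",(0,150,80),(6,255,255))]:
    k,l,st,c=cv2.connectedComponentsWithStats(cv2.inRange(hsv,lo,hi))
    for i in range(1,k):
      if st[i,4]>60:
        P=C[(l==i)&(im["depth"]>0)]
        if len(P): print(n,nm,st[i],np.round(np.median(P,0),4),np.round(np.percentile(P,3,0),3),np.round(np.percentile(P,97,0),3))
E
```

```text
side yellow [267 187  19  11 131] [0.5425 0.1514 0.069 ] [0.523 0.133 0.064] [0.561 0.17  0.074]
side yellow [288 220  21  15 193] [ 0.5152 -0.0121  0.111 ] [ 0.496 -0.029  0.106] [0.534 0.007 0.116]
side red [337 159  13  24 201] [0.6634 0.0424 0.1759] [0.65  0.036 0.144] [0.678 0.048 0.196]
side red [241 220  12  35 278] [0.4298 0.088  0.0246] [0.412 0.051 0.015] [0.449 0.139 0.028]
wrist yellow [ 258    4   51   55 2608] [ 0.5146 -0.0089  0.1095] [ 0.496 -0.029  0.104] [0.534 0.012 0.114]
wrist yellow [ 431   16   44   48 1765] [0.5427 0.1524 0.0677] [0.524 0.133 0.062] [0.562 0.174 0.072]
wrist red [375 184  20  55 615] [0.6621 0.0473 0.1943] [0.65  0.041 0.164] [0.681 0.052 0.196]
wrist red [360 190  13  15 116] [0.6646 0.0396 0.1482] [0.663 0.034 0.127] [0.668 0.046 0.152]
wrist red [607 236  31  11 222] [0.8134 0.3661 0.0522] [0.812 0.353 0.042] [0.815 0.379 0.06 ]
```

View pics/side4.png

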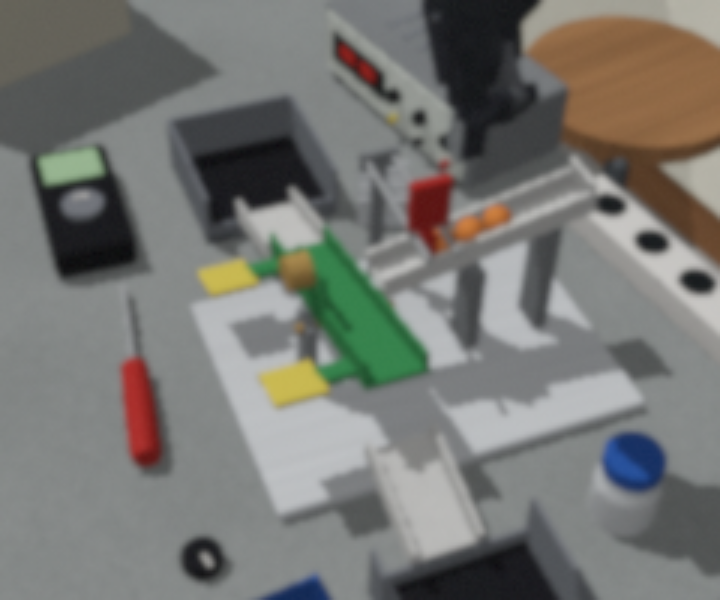

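View pics/wrist4.png

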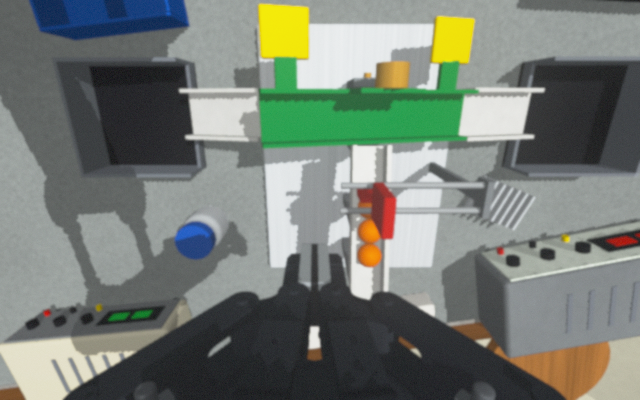

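The gate stays on the left (paddles at 69 and 111 mm) and the tab is at (0.663, 0.045). I'll descend beside it.

>>> {"op": "send_rows", "data": {"deltas": [{"dp": [0, 0, -0.2], "rotation": [0, 0, 0]}, {"dp": [0, 0, -0.4], "rotation": [0, 0, 0]}, {"dp": [0, 0, -0.6], "rotation": [0, 0, 0]}, {"dp": [0, 0, -0.79], "rotation": [0, 0, 0]}, {"dp": [0, 0, -0.79], "rotation": [0, 0, 0]}, {"dp": [0, 0, -0.79], "rotation": [0, 0, 0]}]}}

```text
clock: 6.28
position: [0.6524, -0.006, 0.1869]
ee_rot: [-0.002, 0.086, 0.996, 0.0]
contact_force: [0.6, 0.3, 0.7]
width: 0.0003
```

```bash
python3 - <<'E'
from h import *
im=eyes.get_image("side");b=im["color"][...,::-1]
cv2.imwrite("pics/s5.png",cv2.resize(b[120:240,280:440],None,fx=5,fy=5))
im=eyes.get_image("wrist");cv2.imwrite("pics/w5.png",im["color"][...,::-1])
print(monitor.get_state()["position"])
E
```

```text
[ 0.65440358 -0.00651569  0.18954792]
```

View pics/s5.png

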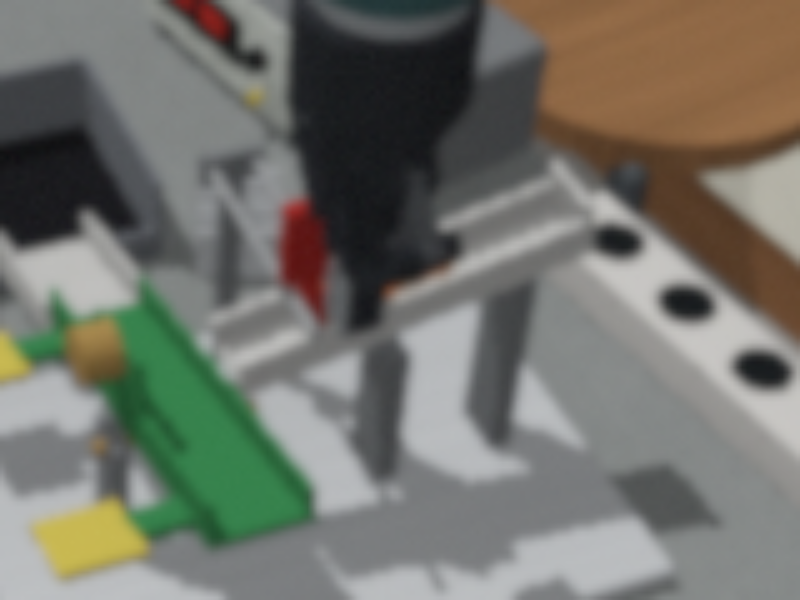

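View pics/w5.png

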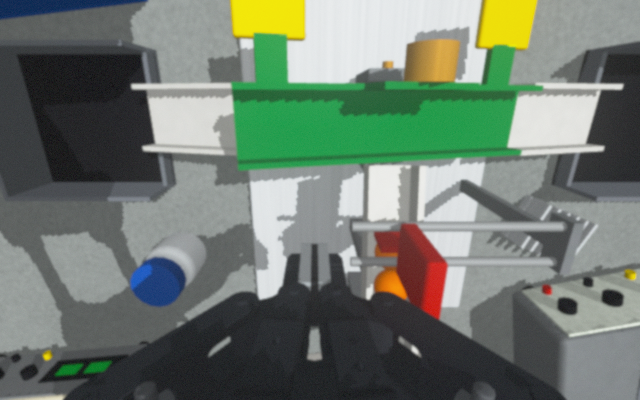

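Fingertip is right of the tab and clear of the balls. Now I push along the sorter's +y.

>>> {"op": "send_rows", "data": {"deltas": [{"dp": [0.014, 0.08, 0], "rotation": [0, 0, 0]}, {"dp": [0.028, 0.16, 0], "rotation": [0, 0, 0]}, {"dp": [0.04, 0.22, 0], "rotation": [0, 0, 0]}, {"dp": [0.047, 0.27, 0], "rotation": [0, 0, 0]}, {"dp": [0.054, 0.31, 0], "rotation": [0, 0, 0]}, {"dp": [0.062, 0.36, 0], "rotation": [0, 0, 0]}, {"dp": [0.069, 0.4, 0], "rotation": [0, 0, 0]}, {"dp": [0.077, 0.45, 0], "rotation": [0, 0, 0]}, {"dp": [0.085, 0.49, 0], "rotation": [0, 0, 0]}]}}

```text
clock: 7.13
position: [0.6641, 0.0522, 0.188]
ee_rot: [0.0, 0.086, 0.996, -0.0]
contact_force: [-0.9, -1.0, 1.0]
width: 0.0001
```

>>> {"op": "send_rows", "data": {"deltas": [{"dp": [0.007, 0.04, 0], "rotation": [0, 0, 0]}, {"dp": [0.014, 0.08, 0], "rotation": [0, 0, 0]}, {"dp": [0.02, 0.12, 0], "rotation": [0, 0, 0]}]}}

```text
clock: 7.38
position: [0.6665, 0.0665, 0.1879]
ee_rot: [0.0, 0.086, 0.996, 0.0]
contact_force: [-0.6, -1.0, 1.3]
width: -0.0001
```

```bash
cat > look.py <<'E'
from h import *
import sys
im=eyes.get_image("side");b=im["color"][...,::-1]
cv2.imwrite("pics/s%s.png"%sys.argv[1],cv2.resize(b[100:300,200:440],None,fx=3,fy=3))
im2=eyes.get_image("top");b=im2["color"][...,::-1]
cv2.imwrite("pics/t%s.png"%sys.argv[1],cv2.resize(b[90:290,160:440],None,fx=2.8,fy=2.8))
for q in (im,im2):
  hsv=cv2.cvtColor(q["color"],cv2.COLOR_RGB2HSV);C=cloud(q)
  for nm,lo,hi in [("red",(0,150,80),(6,255,255)),("yellow",(22,120,100),(34,255,255)),("orange",(7,150,120),(18,255,255))]:
    k,l,st,c=cv2.connectedComponentsWithStats(cv2.inRange(hsv,lo,hi))
    for i in range(1,k):
      P=C[(l==i)&(q["depth"]>0)]
      if st[i,4]>20 and len(P):
        m=np.median(P,0)
        if .45<m[0]<.8 and abs(m[1])<.35: 
          d=m[:2]-[.6044,.0525];print(nm,st[i,4],np.round(m,3),"sorter",np.round([d@[.9855,-.1698],d@[.1698,.9855]],3))
s=monitor.get_state();print(s["clock"],s["contact_force"],s["position"])
E
python3 look.py 6
```

```text
yellow 132 [0.542 0.151 0.069] sorter [-0.079  0.087]
yellow 194 [ 0.515 -0.012  0.111] sorter [-0.077 -0.079]
orange 22 [0.647 0.043 0.134] sorter [ 0.043 -0.002]
orange 35 [0.626 0.048 0.129] sorter [ 0.022 -0.   ]
yellow 88 [0.553 0.151 0.069] sorter [-0.067  0.089]
yellow 191 [ 0.515 -0.01   0.11 ] sorter [-0.078 -0.077]
orange 34 [0.637 0.05  0.131] sorter [0.033 0.003]
orange 45 [0.613 0.054 0.122] sorter [0.009 0.003]
7.4833 [-0.1085333   0.22094816 -0.63940233] [0.66649198 0.06721742 0.18778404]
```

View pics/s6.png

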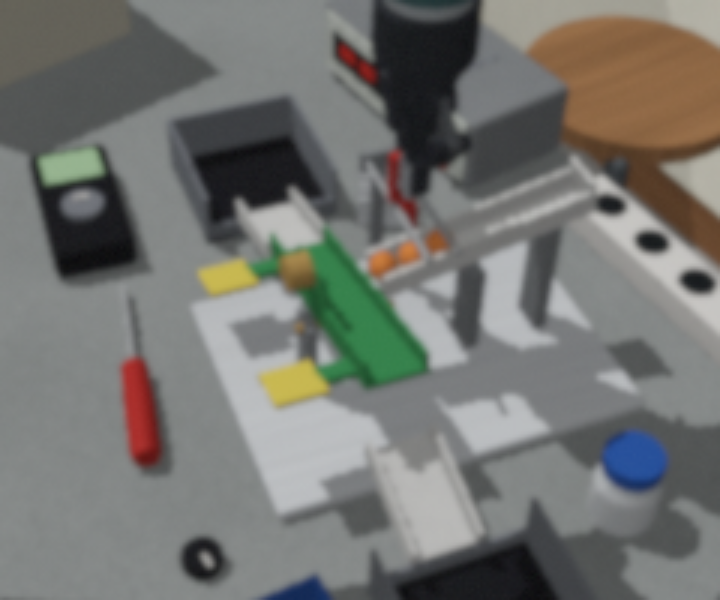

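Balls are running. I'll push the last millimetres gently and watch for the end stop.

>>> {"op": "send_rows", "data": {"deltas": [{"dp": [0.003, 0.016, 0], "rotation": [0, 0, 0]}, {"dp": [0.006, 0.033, 0], "rotation": [0, 0, 0]}, {"dp": [0.006, 0.033, 0], "rotation": [0, 0, 0]}]}}

```text
clock: 7.73
position: [0.6669, 0.0703, 0.1877]
ee_rot: [-0.0, 0.086, 0.996, 0.0]
contact_force: [-0.2, -0.8, -0.0]
width: 0.0001
```

```bash
python3 look.py 7; python3 - <<'E'
from h import *
im=eyes.get_image("wrist");cv2.imwrite("pics/w7.png",im["color"][...,::-1])
E
```

```text
red 23 [0.657 0.087 0.18 ] sorter [0.046 0.043]
yellow 133 [0.543 0.151 0.069] sorter [-0.077  0.086]
yellow 194 [ 0.515 -0.012  0.111] sorter [-0.077 -0.079]
orange 115 [0.604 0.056 0.109] sorter [-0.001  0.004]
yellow 85 [0.553 0.151 0.068] sorter [-0.067  0.089]
yellow 192 [ 0.515 -0.01   0.111] sorter [-0.078 -0.077]
orange 90 [0.604 0.065 0.108] sorter [-0.003  0.012]
orange 45 [0.601 0.128 0.089] sorter [-0.016  0.074]
7.8333 [ 0.45316455 -1.16510707  0.55376067] [0.66699042 0.07029667 0.18780183]
```

View pics/t7.png

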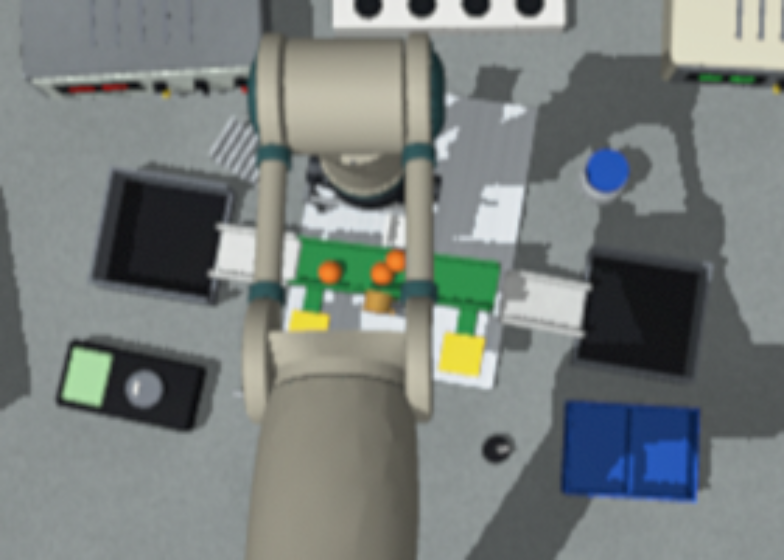

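View pics/w7.png

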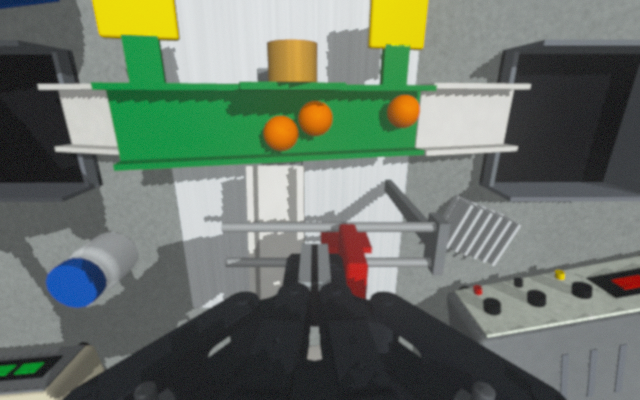

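>>> {"op": "send_rows", "data": {"deltas": [{"dp": [0.003, 0.016, 0], "rotation": [0, 0, 0]}, {"dp": [0.003, 0.016, 0], "rotation": [0, 0, 0]}]}}

```text
clock: 8.05
position: [0.6674, 0.072, 0.1879]
ee_rot: [-0.0, 0.086, 0.996, -0.0]
contact_force: [-0.9, -0.6, -0.8]
width: -0.0002
```

```bash
cat > tab.py <<'E'
from h import *
s=monitor.get_state();print(s["clock"],s["contact_force"],s["position"])
im=eyes.get_image("wrist")
C=cloud(im);hsv=cv2.cvtColor(im["color"],cv2.COLOR_RGB2HSV)
m=(cv2.inRange(hsv,(0,150,60),(6,255,255))>0)&(im["depth"]>0)&(C[...,0]<.72)&(C[...,0]>.6)&(C[...,2]>.185)&(C[...,2]<.205)
P=C[m][:,:2]-[.6044,.0525]
y=P@[.1698,.9855];x=P@[.9855,-.1698];print(len(P),np.percentile(y,[2,50,98]),np.percentile(x,[2,98]))
E
python3 tab.py
```

```text
8.05 [-0.85220857 -0.6126798  -0.80793897] [0.667373   0.07201856 0.18785091]
742 [0.04487927 0.04948953 0.0532852 ] [0.04566929 0.06194344]
```

>>> {"op": "send_rows", "data": {"deltas": [{"dp": [0.003, 0.016, 0], "rotation": [0, 0, 0]}, {"dp": [0.003, 0.016, 0], "rotation": [0, 0, 0]}]}}

```text
clock: 8.27
position: [0.6677, 0.0741, 0.1878]
ee_rot: [-0.0, 0.086, 0.996, 0.0]
contact_force: [-0.9, -1.4, -0.2]
width: -0.0
```

>>> {"op": "send_rows", "data": {"deltas": [{"dp": [0.003, 0.012, 0], "rotation": [0, 0, 0]}, {"dp": [0.003, 0.012, 0], "rotation": [0, 0, 0]}]}}

```text
clock: 8.43
position: [0.668, 0.0756, 0.1878]
ee_rot: [-0.0, 0.086, 0.996, 0.0]
contact_force: [-0.8, -0.9, 0.2]
width: -0.0001
```

```bash
python3 tab.py
```

```text
8.4333 [-0.82581019 -0.90556281  0.15772957] [0.66804175 0.07558718 0.18784305]
752 [0.04851032 0.05306905 0.05696044] [0.04558008 0.06209958]
```

>>> {"op": "send_rows", "data": {"deltas": [{"dp": [0.002, 0.01, 0], "rotation": [0, 0, 0]}, {"dp": [0.002, 0.01, 0], "rotation": [0, 0, 0]}]}}

```text
clock: 8.65
position: [0.6683, 0.0763, 0.1879]
ee_rot: [-0.0, 0.086, 0.996, -0.0]
contact_force: [-1.5, -1.9, -0.2]
width: -0.0003
```

```bash
python3 tab.py
```

```text
8.65 [-1.54187234 -1.87329435 -0.21245336] [0.66825005 0.07630534 0.18789716]
750 [0.049167   0.05369399 0.05763187] [0.04566204 0.06214752]
```

>>> {"op": "send_rows", "data": {"deltas": [{"dp": [0.002, 0.01, 0], "rotation": [0, 0, 0]}, {"dp": [0.002, 0.01, 0], "rotation": [0, 0, 0]}]}}

```text
clock: 8.87
position: [0.6683, 0.0765, 0.1879]
ee_rot: [-0.0, 0.086, 0.996, -0.001]
contact_force: [-1.3, -5.7, 0.0]
width: -0.0002
```

```bash
python3 tab.py
```

```text
8.8667 [-1.26927553 -5.7217591   0.02349803] [0.66828195 0.07645064 0.18792304]
742 [0.04924303 0.0537654  0.05767153] [0.04568983 0.0624362 ]
```

The stop is at its end: force rose to 5.7 N with no more motion. I'll back off to the right, then up, and check.

>>> {"op": "send_rows", "data": {"deltas": [{"dp": [-0.01, -0.08, 0], "rotation": [0, 0, 0]}, {"dp": [-0.03, -0.2, 0], "rotation": [0, 0, 0]}, {"dp": [-0.03, -0.2, 0.2], "rotation": [0, 0, 0]}, {"dp": [-0.03, -0.2, 0.5], "rotation": [0, 0, 0]}, {"dp": [-0.03, -0.2, 0.8], "rotation": [0, 0, 0]}, {"dp": [-0.03, -0.2, 1.0], "rotation": [0, 0, 0]}]}}

```text
clock: 9.42
position: [0.666, 0.0529, 0.3118]
ee_rot: [0.003, 0.087, 0.996, 0.001]
contact_force: [0.3, -0.6, 0.5]
width: 0.0001
```

>>> {"op": "send_rows", "data": {"deltas": [{"dp": [0, -0.2, 0.2], "rotation": [0, 0, 0]}, {"dp": [0, -0.5, 0.3], "rotation": [0, 0, 0]}, {"dp": [0, -0.8, 0.3], "rotation": [0, 0, 0]}, {"dp": [0, -1.0, 0.3], "rotation": [0, 0, 0]}, {"dp": [0, -1.0, 0.3], "rotation": [0, 0, 0]}, {"dp": [0, -1.0, 0.3], "rotation": [0, 0, 0]}]}}

```text
clock: 9.92
position: [0.665, -0.0683, 0.3439]
ee_rot: [0.0, 0.088, 0.996, 0.0]
contact_force: [-0.6, -0.3, 0.1]
width: -0.0
```

```bash
python3 look.py 9
```

```text
red 199 [0.671 0.09  0.177] sorter [0.059 0.048]
yellow 132 [0.542 0.151 0.069] sorter [-0.078  0.086]
yellow 193 [ 0.515 -0.013  0.112] sorter [-0.077 -0.079]
red 53 [0.67  0.093 0.195] sorter [0.058 0.051]
yellow 178 [0.542 0.151 0.069] sorter [-0.078  0.086]
orange 47 [0.657 0.341 0.027] sorter [0.003 0.293]
10.0167 [-0.38841027  0.55325227 -0.35840394] [ 0.66499189 -0.06612193  0.34387635]
```

View pics/t9.png

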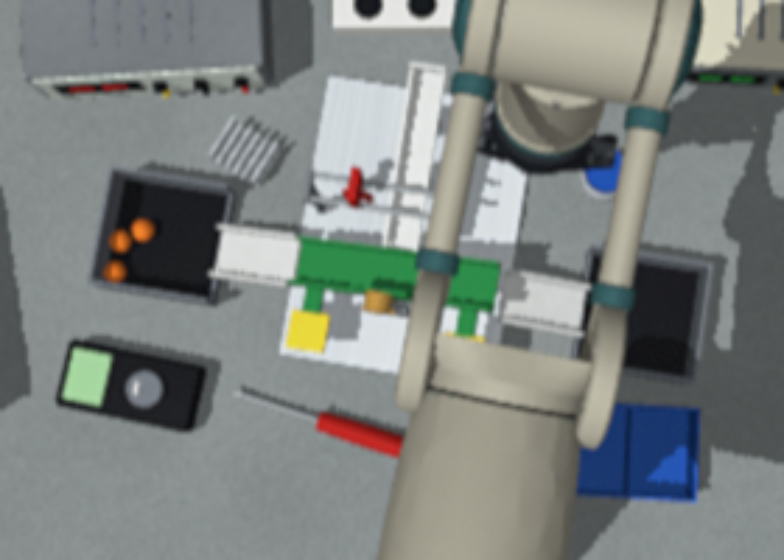

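View pics/s9.png

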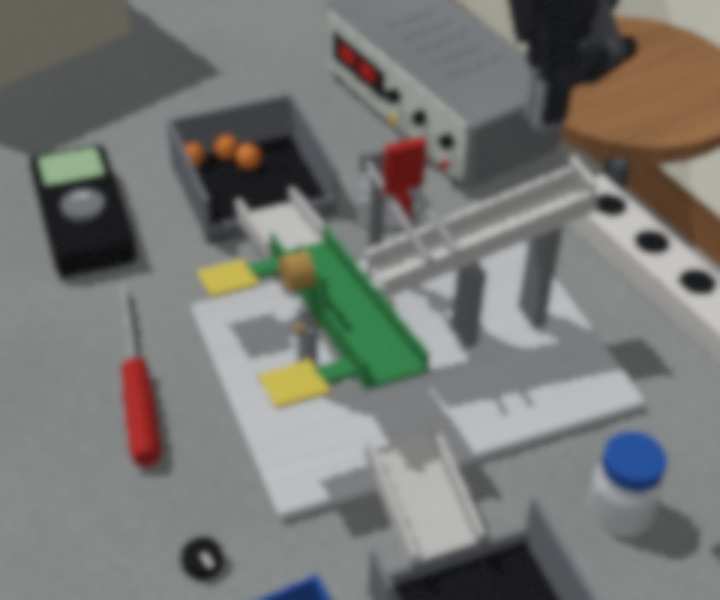

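All three balls are in the left tray (top view pixels about 143,229; 120,241; 115,271). The gate is still tipped left. I'll let the balls settle briefly, then hand in.

>>> {"op": "send_rows", "data": {"deltas": [{"dp": [0, 0, 0], "rotation": [0, 0, 0]}, {"dp": [0, 0, 0], "rotation": [0, 0, 0]}, {"dp": [0, 0, 0], "rotation": [0, 0, 0]}, {"dp": [0, 0, 0], "rotation": [0, 0, 0]}, {"dp": [0, 0, 0], "rotation": [0, 0, 0]}, {"dp": [0, 0, 0], "rotation": [0, 0, 0]}, {"dp": [0, 0, 0], "rotation": [0, 0, 0]}, {"dp": [0, 0, 0], "rotation": [0, 0, 0]}, {"dp": [0, 0, 0], "rotation": [0, 0, 0]}, {"dp": [0, 0, 0], "rotation": [0, 0, 0]}]}}

```text
clock: 10.85
position: [0.6651, -0.0663, 0.3439]
ee_rot: [0.0, 0.086, 0.996, 0.0]
contact_force: [-0.6, -0.1, -0.1]
width: 0.0002
```

```bash
python3 look.py 10; python3 -c "
from h import *
print(manip.sign_off())"
```

```text
red 198 [0.671 0.09  0.177] sorter [0.059 0.048]
yellow 132 [0.541 0.15  0.069] sorter [-0.079  0.086]
yellow 193 [ 0.515 -0.012  0.111] sorter [-0.077 -0.078]
red 53 [0.671 0.093 0.194] sorter [0.059 0.051]
yellow 178 [0.542 0.151 0.068] sorter [-0.078  0.086]
orange 46 [0.658 0.34  0.027] sorter [0.003 0.293]
10.95 [-0.61230062  0.14873842  0.46969042] [ 0.66505797 -0.06626859  0.34389732]
the job is handed in; nothing more can be done
None
```

View pics/t10.png

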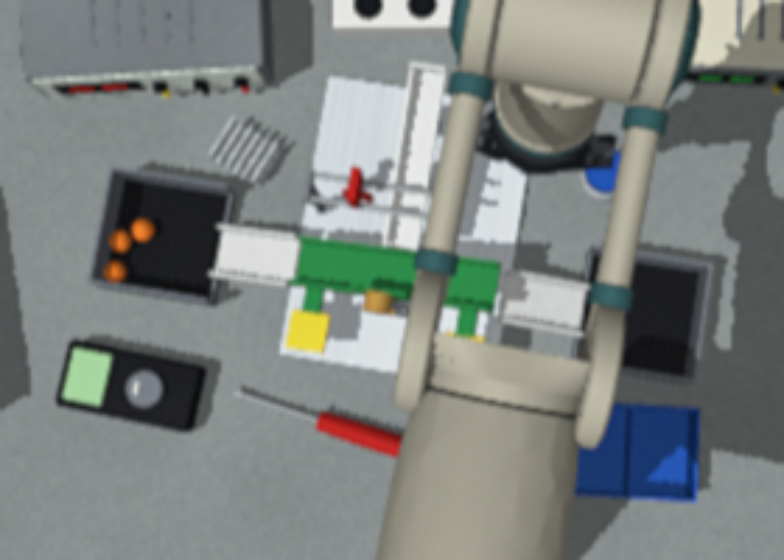

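I pressed the raised left paddle down with closed fingers and the gate tipped to the left, with almost no measured force. Only after that did I push the red stop's tab along the sorter's +y until it hit its end. The highest force I read there was about 6 N.

**Last checks:**
- **Balls:** all three orange balls are at rest in the left tray.
- **Gate:** still tipped left. The left paddle top is at about 69 mm and the right at about 111 mm.
- **Stop:** the tab moved about 49 mm. It stopped moving when the force rose, so I take it as fully left.
- **Bench:** the screwdriver, meter, jar, heat sink, bin and knob cap look unmoved where they show in the pictures.
- **Robot:** touching nothing, and handed in at about 11 s.

**Disagreements:** the cameras put the tab 2–4 mm apart, so I judged the end of travel by the contact force. The networks mixed up some names: they gave gate boxes for the paddles and the whole sorter for the trays. I located the paddles and tab by colour and depth instead.

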